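# Seat the drying-turner control board with its ejector levers

## Task

The control board of the lure-drying turner stands in the plain wooden stand. Lower it gently into the empty board rack until it rests on the connector and let go of it there, with both ejector levers still swung out; then swing the two levers gently inward, all the way, so that they draw the board fully home. Let the levers do the seating: do not push the board home by hand, do not force the levers, and leave the jar, the bottle, the cup and the pliers alone.

Things in the scene. Friction and masses are not known exactly. Their poses are not given: they have to be found in the camera images.
- rack: Board rack screwed to the desk. Dark steel base plate 64 (x) x 212 (y) x 12 mm; on it a black edge connector with a slot along y, two pairs of black guide cheeks (at y = +-30 to +-44 mm, 8 mm apart in x, straight up to z = 72 mm, flaring open up to z = 82 mm) and a lever at either end. Origin: centre of the underside, on the desk. y along the slot, x across it, z up.
- slot_floor (a point): In the slot, 18 mm above the rack's origin: here lies the board's origin when fully home. Axes as the rack. Slot 7 mm wide, 123 mm long, mouth 34 mm above the desk. The contacts in it stand 6 mm above this point: there the lowered board rests, close to both ends. They yield only under some 10 N at each end, and do not spring back.
- lever_l (a joint): Ejector lever at the rack's +y end: grey plastic, 70 mm long from the pivot, 10 mm thick. Value in rad: 0 = fully in (upright), at its stop; up to 0.95 leaning outward. It stays where left. Swung in, from about 0.45 down its tooth (26 mm inward of the pivot) presses the board's ear down, taking 4 to 10 N at the thumb pad; swung out, its foot lifts the board.
- lever_l_pad (a point): Nominal middle of the outer face of lever_l's thumb pad (16 mm wide, 20 mm long), 60 mm from the pivot along the lever, 6 mm outward of its middle line: push here. The handle is fitted by hand: the true face lies up to 8 mm farther in or out: feel for it, then follow the arc (a level push binds). A press of about 14 N at the stop seats that end firmly (less springs back); over 20 N would strain the lever.
- lever_l_pivot (a point): Pivot of lever_l (its axis is the rack's x): 82 mm from the rack's centre towards +y, 38 mm above the desk.
- lever_r (a joint): The same lever at the rack's -y end; same values: 0 = fully in, at its stop; up to 0.95 outward.
- lever_r_pad (a point): Nominal middle of the outer face of lever_r's thumb pad; all as for lever_l (true face up to 8 mm farther in or out, independently of it).
- lever_r_pivot (a point): Pivot of lever_r: 82 mm from the rack's centre towards -y, 38 mm above the desk.
- stand: Plain wooden stand, a block 56 (x) x 160 (y) x 24 mm with one groove along its y (6.6 mm wide, 124.6 mm long, 16 mm deep) in which the board stands at the start. Fixed. Origin: centre of the underside.
- board: Control board in an aluminium frame, upright, 140 (y) x 98 (z) x 6 mm (x), 130 to 220 g, loose. Origin: middle of the lower edge; y along the board, z up. Lowest 18 mm: contact tongue 120 mm long, 5 mm thick, rounded below. At z = 18 to 36 mm the frame is 140 mm wide (an ear at each end), above that 102 mm. It may go in either way round.
- board_grip (a point): Middle of the black grip bar on top of the board, 87 mm above the board's origin: bar 12 mm thick (x), 50 mm long (y), 22 mm high (z), top at 98 mm. Grasp it across its thickness.
- pliers: Pliers with red handles, 162 x 50 x 12 mm, lying on the desk at the left; leave alone. Origin: underside.
- jar_teal: Paint jar with teal paint and ochre lid, 50 mm across, 58 mm high; leave alone. Origin: underside.
- bottle_blue: Small blue paint bottle with dark cap, 30 mm across, 58 mm high; leave alone. Origin: underside.
- cup_yellow: Small yellow cup, 46 mm across, 28 mm high; leave alone. Origin: underside.

How it is judged:
On the way:
1. the board stands in the rack, resting on the connector, short of home, let go, with both levers still swung out (x of board in the frame of slot_floor between -0.004 and 0.004 m and y of board in the frame of slot_floor between -0.005 and 0.005 m and z of board in the frame of slot_floor between 0.003 and 0.013 m and contact force between the fingers and board below 0.2 N and value of joint each of lever_l, lever_r above 0.4 rad), for 0.2 s.
At the end, for the whole second after the job is handed in: The board stands in the rack at rest, fully home (within 1.8 mm of its home height, within 4 mm across and 5 mm along the slot, upright within 0.08 rad), with both ejector levers fully in (within 0.06 rad of their stops) (x of board in the frame of slot_floor between -0.004 and 0.004 m and y of board in the frame of slot_floor between -0.005 and 0.005 m and z of board in the frame of slot_floor below 0.0018 m and angle between board's own z axis and vertical below 0.08 rad and value of joint each of lever_l, lever_r below 0.06 rad and linear speed of board below 0.01 m/s); the robot touches nothing.
It fails at once if a lever is forced: more than 20 N from the fingers (contact force between the fingers and lever_l above 20 N or contact force between the fingers and lever_r above 20 N).
It fails at once if the board is pushed home by hand: touched by the gripper while it is less than 3 mm above home in the rack (x of board in the frame of slot_floor between -0.004 and 0.004 m and y of board in the frame of slot_floor between -0.005 and 0.005 m and z of board in the frame of slot_floor below 0.003 m and contact force between the fingers and board above 1 N).
It fails at once if a jar, the bottle, the cup or the pliers is moved by more than 15 mm (distance of any of pliers, jar_teal, bottle_blue, cup_yellow from where it was at the start of the episode above 0.015 m).
It also fails if it takes over 72 s, if anything falls off the work surface, if the arm or the gripper's body presses on something with over 40 N, if the wrist force passes 120 N, or if a joint passes its speed limit or range.

## Robot

A 7-joint arm with a two-finger parallel gripper is mounted at the origin on a cart in front of the work surface, level with it; the furniture and walls round the work are solid. World frame = base frame: x ahead of the robot, y to its left, z up, the work surface at z = 0. Lengths are in m, angles in rad, forces in N, time in s.
With the tool pointing down it reaches from about 0.425 to 0.925 m from the base axis. Payload 6.8 kg.
Tool frame: the origin (TCP) lies on the mounting face of the last link; the fingertips stand 173 mm ahead of it and the grasp point (between the pads) lies 155 mm ahead of it; z points along the fingers, y is the line along which they close (so a half turn about z gives the same grasp; the last joint's range is limited). The gripper opens to 85 mm and grips with 20 to 120 N. Pads are 22 mm wide; open, the fingers measure 114 mm over their backs; the gripper's body (76 mm by 85 mm) begins 54 mm behind the grasp point. The pads swing forward as they close: fully open they stand 13 mm farther back than shut.
Start: joints at [1.083, 0.477, 0.022, 1.555, -0.011, 1.109, -0.083], TCP at [0.25, -0.627, 0.405] pointing down, gripper open.
Joint ranges: [-2.96, 2.96], [-0.34, 2.1], [-1.41, 1.46], [0.24, 2.44], [-1.37, 4.51], [0.17, 1.92], [-2.96, 2.96]. Speed limits (rad/s): [2.39, 2.39, 3.14, 3.14, 3.14, 3.14, 3.14].

## Interface

Orientations are given as a unit quaternion [w, x, y, z].
In Python, from station import bot gives the robot as it stands. The module is installed in compiled form; this text tells all that it offers.
- The arm moves only by the shell command python3 -m pendant 'ROWS' [FORCE]. ROWS is JSON, a list of rows, each a list of 5 numbers: the finger opening in m, from 0 to 0.0854, then the shift along the tool's x, y, z in m, then the turn about the tool's z in degrees. In form: [[jaw, x, y, z, yaw], ...]. A call has 1 to 12 rows; each row shifts and turns the commanded pose from where the row before left it, along the tool's axes as they then stand; what a row does not reach is not made up. A row lasts 1/12 s, in which the tool goes at most 41.7 mm and 7.16 degrees, less where a joint would pass 70% of its speed; a pose out of reach is approached as far as the arm can. A call with a gripper value outside its range is refused whole. The fingers move at their own pace and stop on an object; FORCE is the grip in N (left out, the last holds). Time passes only in rows, so rows that do not move let the fingers close. It gives the time, the measured TCP pose, the force, the opening and the grip force at its end, in the units of the state.
- bot.get_obs(): the state, without advancing time (a new reading comes with each control period).
- bot.read_camera(name): name is "scene" or "top"; returns (picture, depth): 420x560x3 uint8, blue, green, red; 420x560 float32, m along the optical axis (not along the pixel's ray), 0 where there is no reading.
- bot.camera_model(name): a dict with "intrinsics" (3x3 intrinsics, pixels), "R" (3x3) and "t" (3): a world point X has camera coordinates R X + t. Camera axes: x right, y down, z forward; pixel columns grow to the right and rows downward; lengths in m; the calibration is good to about 2 mm. A picture is of the moment at which its call begins. camera_model takes no time and is no camera call.
- bot.hand_in(): hands the job in; it is judged then, once.
Trained networks look in the newest picture that a camera, given by its name, has taken for a name from the list of things; names that differ only in an ending like _2 or _b are one class to them, and where a whole thing is asked for, a point or a joint stands for the part that bears it (a point fixed in the world has none). Each returns a list of dicts, best first, with "score" (0 to 1); they miss things now and then, are a little off and sometimes report something else, mostly with a low value. They report only what shows in the picture. A call takes as long as a camera call.
- bot.boxes_of(name, camera): "at" ([column, row] in pixels, amid what is visible of it).
- bot.trace(name, camera): "mask" (420x560 bool, what is visible of it) and "at" ([column, row] in pixels, amid what is visible of it).
- bot.pinpoint(name, camera): "at" ([column, row] in pixels: a listed point, or the origin of a listed thing).
The state is a dict: "t": time; "q": joint angles; "joint_vel": joint speeds; "joint_torque": joint torques, N m; "eef_pos": TCP position; "tool_rot": TCP orientation; "contact_force": force on the tool from outside, world axes, zero at the start; "torque": the same for the moment, N m; "gripper_width": opening from 0.0 (shut) to 1.0 (fully open); "grasp_force": force on a finger pad.
Only numpy, scipy, OpenCV 4.12 (cv2) and the standard library are available. Lean on these libraries where they do the work, as an engineer would, in place of code of your own. Each camera call takes 0.05 s, during which the arm holds its last target. There are 200 camera calls.

## Working session

There is one attempt and no reset: what is moved stays moved. The work goes in short steps, Python scripts to look and compute and a shell command to move; the robot and the scene stay as the last step left them, time stands still between calls to the robot, and variables do not carry over. Pictures are saved under pics/ and viewed, at most 10 in all, crops included, and the job is handed in when it is done.

```bash
mkdir -p pics; cat > h.py <<'E'
import numpy as np, cv2
from station import bot
def w(cam,px,d):
    m=bot.camera_model(cam);K=np.array(m["intrinsics"]);R=np.array(m["R"]);t=np.array(m["t"])
    return R.T@(np.linalg.inv(K)@np.array([px[0],px[1],1.])*d-t)
def onz(cam,px,z):
    a=w(cam,px,0.);b=w(cam,px,1.);return a+(b-a)*(z-a[2])/(b[2]-a[2])
def cloud(cam,D):
    m=bot.camera_model(cam);K=np.array(m["intrinsics"]);R=np.array(m["R"]);t=np.array(m["t"])
    v,u=np.mgrid[:D.shape[0],:D.shape[1]]
    P=np.stack([u,v,np.ones_like(u)],-1)@np.linalg.inv(K).T*D[...,None]
    return (P-t)@R
E
python3 - <<'E'
from h import *
for c in ("top","scene"):
    I,D=bot.read_camera(c);cv2.imwrite(f"pics/{c}0.png",I);np.save(f"{c}0.npy",D)
    m=bot.camera_model(c);print(c,np.round(w(c,(280,210),0),3))
    for n,z in dict(rack=0,slot_floor=.018,lever_l_pad=.07,lever_r_pad=.07,lever_l_pivot=.038,lever_r_pivot=.038,stand=0,board=.008,board_grip=.095,jar_teal=0,bottle_blue=0,cup_yellow=0,pliers=0).items():
        for r in bot.pinpoint(n,c)[:2]:
            print(n,np.round(r["at"],1),round(r["score"],2),np.round(onz(c,r["at"],z),4))
o=bot.get_obs();print(o)
E
```

```text
top [0.546 0.083 1.084]
rack [331.3 256.1] 0.85 [ 0.4715 -0.0476  0.    ]
slot_floor [330.5 253. ] 0.67 [ 0.4802 -0.0434  0.018 ]
lever_l_pad [273.8 248.9] 0.55 [0.4906 0.0927 0.07  ]
lever_r_pad [391.6 265. ] 0.64 [ 0.4583 -0.177   0.07  ]
lever_r_pad [327.3 254.3] 0.43 [ 0.4803 -0.03    0.07  ]
lever_l_pivot [296. 251.] 0.56 [0.4848 0.0405 0.038 ]
lever_r_pivot [367.  261.7] 0.51 [ 0.4623 -0.1272  0.038 ]
stand [318.4 196.7] 0.66 [ 0.6166 -0.0144  0.    ]
stand [329.9 253.2] 0.4 [ 0.4785 -0.0441  0.    ]
board [317.6 196.2] 0.53 [ 0.6173 -0.0117  0.008 ]
board_grip [366.  258.3] 0.67 [ 0.4744 -0.1135  0.095 ]
board_grip [323.  197.2] 0.64 [ 0.6095 -0.0162  0.095 ]
jar_teal [364.6 259.3] 0.51 [ 0.4651 -0.129   0.    ]
jar_teal [330. 253.] 0.47 [ 0.479  -0.0443  0.    ]
bottle_blue [365.2 260.6] 0.55 [ 0.4619 -0.1305  0.    ]
bottle_blue [235.3 164.3] 0.47 [0.6937 0.1919 0.    ]
cup_yellow [381.8 222.5] 0.86 [ 0.5556 -0.1705  0.    ]
pliers [179.2 261.1] 0.7 [0.4533 0.3247 0.    ]
scene [ 0.72  -0.648  0.757]
rack [214.4 257.9] 0.76 [ 0.4692 -0.0406  0.    ]
rack [275.4 233.5] 0.23 [
[... 822 characters left out ...]
 0.02237547,  1.55540622, -0.01148673,
        1.10930987, -0.08311619]), 'joint_vel': array([-1.94832608e-03, -1.79032874e-04, -7.76119064e-04, -2.53748645e-05,
       -5.51252769e-04, -8.86701810e-04, -7.84191368e-04]), 'joint_torque': array([ 3.79671537e-04, -5.96314716e+01,  1.60652585e+00, -2.81533259e+01,
        1.25242100e-02,  1.65329286e-03,  2.41884635e-05]), 'eef_pos': array([ 0.25027476, -0.62690131,  0.40468036]), 'tool_rot': array([-1.67830235e-05,  9.82022616e-01,  1.88763292e-01,  1.49380730e-06]), 'contact_force': array([-0.72920729, -0.21210832,  0.77115975]), 'torque': array([-0.05633476, -0.03107336, -0.01659917]), 'grasp_force': 0.0, 'gripper_width': 0.9988494619083991}
```

```bash
python3 - <<'E'
from h import *
I=cv2.imread("pics/top0.png");cv2.imwrite("pics/c1.png",cv2.resize(I[140:300,160:430],None,fx=2.9,fy=2.9,interpolation=cv2.INTER_CUBIC))
J=cv2.imread("pics/scene0.png");cv2.imwrite("pics/c2.png",cv2.resize(J[150:330,150:370],None,fx=3.3,fy=3.3,interpolation=cv2.INTER_CUBIC))
D=np.load("top0.npy");P=cloud("top",D)
def rep(n,mask):
    Q=P[mask];c=Q.mean(0);u,s,v=np.linalg.svd(Q[:,:2]-c[:2],full_matrices=False)
    d=v[0]*np.sign(v[0][1]);a=(Q[:,:2]-c[:2])@d;b=(Q[:,:2]-c[:2])@np.array([d[1],-d[0]])
    mid=c[:2]+d*(a.max()+a.min())/2+np.array([d[1],-d[0]])*(b.max()+b.min())/2
    print(n,len(Q),np.round(c,4),"mid",np.round(mid,4),"dir deg from y",round(np.degrees(np.arctan2(d[0],d[1])),2),"ext",np.ptp(a).round(4),np.ptp(b).round(4),Q[:,2].max().round(4))
x,y,z=P[...,0],P[...,1],P[...,2]
st=(abs(x-.617)<.06)&(abs(y+.014)<.1)
rep("grip",st&(z>.09));rep("boardtop",st&(z>.05));rep("stand",st&(z>.015)&(z<.03)&(abs(y+.014)<.1))
rk=(abs(x-.475)<.05)&(abs(y+.044)<.16)
rep("rackbase",rk&(z>.006)&(z<.018));rep("rackall>30",rk&(z>.03));rep("cheeks",rk&(abs(y+.044)<.055)&(z>.06));rep("conn",rk&(abs(y+.044)<.07)&(z>.025)&(z<.045))
rep("levL",rk&(y>.04)&(z>.05));rep("levR",rk&(y<-.13)&(z>.05))
E
```

```text
grip 186 [ 0.6174 -0.0085  0.1017] mid [ 0.6178 -0.0093] dir deg from y -8.86 ext 0.1003 0.0119 0.111
boardtop 213 [ 0.617  -0.0081  0.0981] mid [ 0.6177 -0.0091] dir deg from y -8.77 ext 0.1007 0.0119 0.111
stand 1280 [ 0.6171 -0.009   0.0238] mid [ 0.6181 -0.0097] dir deg from y -8.98 ext 0.1603 0.0562 0.0299
rackbase 1620 [ 0.4775 -0.0425  0.012 ] mid [ 0.4807 -0.0177] dir deg from y 6.74 ext 0.2642 0.1059 0.018
rackall>30 801 [ 0.4765 -0.0457  0.0534] mid [ 0.4766 -0.0433] dir deg from y 6.74 ext 0.2763 0.0236 0.0878
cheeks 96 [ 0.4758 -0.0433  0.078 ] mid [ 0.4765 -0.043 ] dir deg from y 6.39 ext 0.0871 0.0239 0.0845
conn 336 [ 0.477  -0.0433  0.034 ] mid [ 0.4765 -0.045 ] dir deg from y 6.84 ext 0.1399 0.0223 0.0425
levL 111 [0.4905 0.0716 0.0719] mid [0.4904 0.0675] dir deg from y 6.71 ext 0.0529 0.017 0.0878
levR 116 [ 0.4629 -0.1602  0.0714] mid [ 0.4632 -0.1557] dir deg from y 6.6 ext 0.0499 0.0159 0.0864
```

View pics/c1.png

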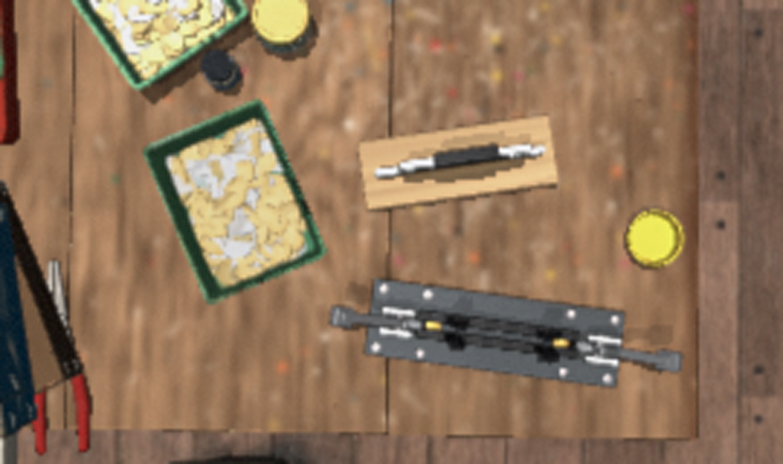

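View pics/c2.png

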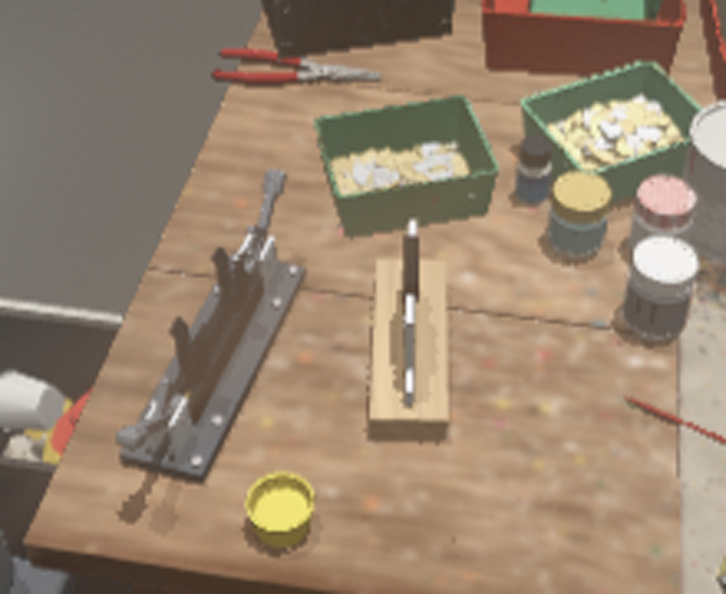

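```bash
python3 -m pendant '[[0.085,0.0285,-0.0219,0,0],[0.085,0.0285,-0.0219,0,0],[0.085,0.0285,-0.0219,0,0],[0.085,0.0285,-0.0219,0,0],[0.085,0.0285,-0.0219,0,0],[0.085,0.0285,-0.0219,0,0],[0.085,0.0285,-0.0219,0,0],[0.085,0.0285,-0.0219,0,0],[0.085,0.0285,-0.0219,0,0],[0.085,0.0285,-0.0219,0,0]]' 25
python3 -m pendant '[[0.085,0.0285,-0.0219,0,0],[0.085,0.0285,-0.0219,0,0],[0.085,0.0285,-0.0219,0,0],[0.085,0.0285,-0.0219,0,0],[0.085,0.0285,-0.0219,0,0],[0.085,0.0285,-0.0219,0,0],[0.085,0.0285,-0.0219,0,0],[0.085,0.0285,-0.0219,0,0],[0.085,0.0285,-0.0219,0,0],[0.085,0.0285,-0.0219,0,0]]'
python3 -m pendant '[[0.085,0,0,0,-7],[0.085,0,0,0,-7],[0.085,0,0,0,-7],[0.085,0,0,0,-7],[0.085,0,0,0,-7],[0.085,0,0,0,-7],[0.085,0,0,0,-7],[0.085,0,0,0,-7],[0.085,0,0,0,-7],[0.085,0,0,0,-7],[0.085,0,0,0,-7]]'
cat >> h.py <<'E'
from scipy.spatial.transform import Rotation as Ro
def go(tgt,ang=None):
    """tool-axis shift (m) and yaw (deg) to bring TCP to tgt, tool y to world angle ang"""
    o=bot.get_obs();q=o["tool_rot"];R=Ro.from_quat([*q[1:],q[0]]).as_matrix()
    yw=np.degrees(np.arctan2(R[1,1],R[0,1]))
    print("pos",o["eef_pos"].round(4),"t",o["t"],"yw",yw.round(2),"w",round(o["gripper_width"],3),"F",o["contact_force"].round(2),"g",o["grasp_force"])
    print("shift",(R.T@(np.array(tgt)-o["eef_pos"])).round(4),"yaw",None if ang is None else round(yw-ang,2),"q",o["q"].round(2))
E
python3 - <<'E'
from h import *
go([.6178,-.0093,.252],8.9)
D=np.load("top0.npy");P=cloud("top",D);x,y,z=P[...,0],P[...,1],P[...,2]
d=np.array([np.sin(np.radians(6.7)),np.cos(np.radians(6.7))]);n=np.array([d[1],-d[0]])
c=np.array([.4766,-.0433]);a=(P[...,:2]-c)@d;b=(P[...,:2]-c)@n
m=(z>.008)&(z<.016)&(abs(b)<.045)&(abs(a)<.125)
m=cv2.morphologyEx(m.astype(np.uint8),cv2.MORPH_OPEN,np.ones((5,5)))>0
Q=np.c_[a[m],b[m]].astype(np.float32)*1000
print("rect in approx rack frame mm",cv2.minAreaRect(Q))
for s in (1,-1):
    k=(abs(b)<.02)&(s*a>.08)&(z>.03);print(s,np.c_[(s*a)[k],z[k]][np.argsort(-(s*a)[k])][:40:3].round(4).tolist())
    k=(abs(b)<.02)&(s*a>.02)&(s*a<.055)&(z>.07);print("cheek a",(s*a)[k].min(),(s*a)[k].max(),"b",b[k].min(),b[k].max())
E
```

```text
t: 2.23
eef_pos: [0.4343, -0.3163, 0.405]
tool_rot: [0.0, 0.982, 0.189, 0.0]
contact_force: [1.1, -0.1, -0.6]
gripper_width: 0.991
grasp_force: 0.0
t: 3.07
eef_pos: [0.6179, -0.0073, 0.4049]
tool_rot: [0.0, 0.982, 0.189, 0.0]
contact_force: [0.3, -1.1, -0.0]
gripper_width: 0.994
grasp_force: 0.0
t: 3.98
eef_pos: [0.6173, -0.0089, 0.4048]
tool_rot: [0.0, 0.649, 0.761, 0.0]
contact_force: [-0.7, -0.3, 0.1]
gripper_width: 1.001
grasp_force: 0.0
pos [ 0.6173 -0.0089  0.4048] t 3.9833 yw 9.09 w 1.001 F [-0.71 -0.27  0.13] g 0.0
shift [-0.0004  0.0004  0.1528] yaw 0.19 q [ 0.32  0.44 -0.54  1.67  0.25  1.1  -0.14]
rect in approx rack frame mm ((-0.8814926147460938, 0.04108428955078125), (186.35394287109375, 63.5019645690918), 0.22568678855895996)
1 [[0.612, 0.2691], [0.6113, 0.267], [0.611, 0.308], [0.611, 0.1396], [0.611, 0.1591], [0.6109, 0.2847], [0.6108, 0.2379], [0.6108, 0.1766], [0.6107, 0.3166], [0.6107, 0.2148], [0.6106, 0.2922], [0.6106, 0.2843], [0.6105, 0.2747], [0.6105, 0.2429]]
cheek a 0.029770002374945405 0.0438337348733054 b -0.011788420567658858 0.011599629129077395
-1 [[0.1382, 0.0801], [0.1372, 0.0817], [0.1355, 0.0818], [0.134, 0.0832], [0.1336, 0.0805], [0.1329, 0.0809], [0.132, 0.0833], [0.1307, 0.0817], [0.1299, 0.0798], [0.1292, 0.0846], [0.1285, 0.0807], [0.1278, 0.0822], [0.127, 0.0767], [0.1269, 0.0742]]
cheek a 0.030422356751250365 0.0432583832096124 b -0.011848074261522634 0.01175203899851519
```

```bash
python3 -m pendant '[[0.085,0,0,0.024,0],[0.085,0,0,0.024,0],[0.085,0,0,0.024,0],[0.085,0,0,0.024,0],[0.085,0,0,0.024,0],[0.085,0,0,0.016,0],[0.085,0,0,0.010,0],[0.085,0,0,0.006,0],[0.05,0,0,0,0],[0.03,0,0,0,0]]' 30
python3 -m pendant '[[0.0,0,0,0,0],[0.0,0,0,0,0],[0.0,0,0,0,0],[0.0,0,0,0,0],[0.0,0,0,0,0],[0.0,0,0,0,0]]' 30
python3 -m pendant '[[0.0,0,0,-0.008,0],[0.0,0,0,-0.02,0],[0.0,0,0,-0.03,0],[0.0,0,0,-0.03,0],[0.0,0,0,-0.03,0],[0.0,0,0,-0.02,0],[0.0,0,0,0,0]]'
python3 - <<'E'
from h import *
go([.4766,-.0433,.39],-6.8)
E
```

```text
t: 4.82
eef_pos: [0.6177, -0.0088, 0.2534]
tool_rot: [0.0, 0.651, 0.759, 0.0]
contact_force: [0.2, -0.7, -0.3]
gripper_width: 0.742
grasp_force: 0.0
t: 5.32
eef_pos: [0.6172, -0.0088, 0.2534]
tool_rot: [0.0, 0.651, 0.759, -0.0]
contact_force: [-2.6, -0.2, 4.7]
gripper_width: 0.133
grasp_force: 32.4
t: 5.9
eef_pos: [0.6185, -0.0083, 0.3962]
tool_rot: [0.003, 0.651, 0.759, 0.003]
contact_force: [1.3, -0.3, -1.7]
gripper_width: 0.134
grasp_force: 31.0
pos [ 0.6185 -0.0083  0.3962] t 5.9 yw 8.76 w 0.134 F [ 1.3  -0.32 -1.7 ] g 30.968384742736816
shift [-0.013  -0.1456  0.005 ] yaw 15.56 q [ 0.32  0.44 -0.54  1.68  0.26  1.08 -0.15]
```

```bash
python3 -m pendant '[[0.0,0,-0.01,0,5.2],[0.0,0,-0.02,0,5.2],[0.0,0,-0.02,0,5.2],[0.0,0,-0.02,0,0],[0.0,0,-0.02,0,0],[0.0,0,-0.02,0,0],[0.0,0,-0.01,0,0]]'
python3 - <<'E'
from h import *
go([.4766,-.0433,.345],-6.8)
E
```

```text
t: 6.48
eef_pos: [0.4955, -0.0024, 0.3897]
tool_rot: [-0.001, 0.748, 0.664, -0.001]
contact_force: [-0.6, 0.5, -2.3]
gripper_width: 0.136
grasp_force: 30.9
pos [ 0.4955 -0.0024  0.3897] t 6.4833 yw -6.81 w 0.136 F [-0.65  0.54 -2.27] g 30.919974446296692
shift [-0.0428 -0.0138  0.0448] yaw -0.01 q [ 0.34  0.24 -0.53  1.96  0.15  0.98 -0.38]
```

```bash
python3 -m pendant '[[0.0,-0.02,-0.006,0.01,0],[0.0,-0.016,-0.006,0.015,0],[0.0,-0.0068,-0.0018,0.0148,0],[0.0,0,0,0.005,0],[0.0,0,0,0,0],[0,0,0,0,0]]'
python3 - <<'E'
from h import *
go([.4766,-.0433,.345],-6.8)
for cam in("scene","top"):
    I,D=bot.read_camera(cam);cv2.imwrite(f"pics/{cam}1.png",I);np.save(cam+"1.npy",D)
    P=cloud(cam,D)
    d=np.array([np.sin(np.radians(6.8)),np.cos(np.radians(6.8))]);n=np.array([d[1],-d[0]])
    c=np.array([.4766,-.0433]);a=(P[...,:2]-c)@d*1000;b=(P[...,:2]-c)@n*1000;z=P[...,2]*1000
    for lo,hi in((102,115),(120,132),(140,165),(165,178),(185,200)):
        m=(z>lo)&(z<hi)&(abs(a)<90)&(abs(b)<35)
        if m.sum()>3: print(cam,lo,hi,m.sum(),"a",np.percentile(a[m],[0,2,98,100]).round(1),"b",np.percentile(b[m],[0,5,50,95,100]).round(1), "b~a",np.degrees(np.arctan(np.polyfit(a[m],b[m],1)[0])).round(2))
I=cv2.imread("pics/scene1.png");cv2.imwrite("pics/c3.png",cv2.resize(I[130:310,150:330],None,fx=3.3,fy=3.3,interpolation=cv2.INTER_CUBIC))
E
```

```text
t: 6.98
eef_pos: [0.4797, -0.0428, 0.346]
tool_rot: [-0.0, 0.748, 0.664, 0.0]
contact_force: [0.6, -0.2, -1.1]
gripper_width: 0.13
grasp_force: 30.9
pos [ 0.4797 -0.0428  0.346 ] t 6.9833 yw -6.79 w 0.13 F [ 0.59 -0.17 -1.09] g 30.89022696018219
shift [-0.0009 -0.003   0.001 ] yaw 0.01 q [ 0.4   0.27 -0.51  2.04  0.17  0.87 -0.32]
scene 102 115 102 a [-61.  -59.3  51.5  56.1] b [1.1 4.5 5.6 6.5 6.9] b~a 0.51
scene 120 132 115 a [-71.6 -70.9  65.6  66.7] b [0.8 4.8 5.9 6.6 7.3] b~a 0.23
scene 140 165 147 a [-53.8 -53.1  44.4  48.5] b [0.5 3.5 4.7 6.1 7. ] b~a 0.49
scene 165 178 55 a [-52.8 -52.5  -5.4  -2.8] b [-15.8   1.7   4.8  15.6  20.3] b~a 5.91
scene 185 200 162 a [-51.9 -48.5   6.5  11.1] b [-15.2 -11.9   5.1  22.6  23.2] b~a 4.56
top 120 132 11 a [19.3 22.4 70.8 70.8] b [3.1 4.  7.8 8.1 8.1] b~a -3.03
top 140 165 10 a [23.1 23.6 54.2 54.7] b [3.6 3.8 6.4 7.9 7.9] b~a -1.77
top 185 200 40 a [25.2 25.2 50.4 51.8] b [1.1 2.4 4.9 8.3 9.6] b~a -3.07
```

View pics/c3.png

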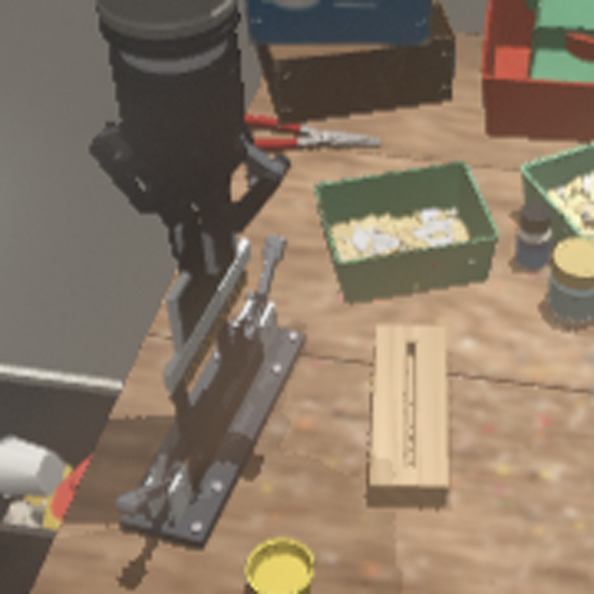

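```bash
python3 -m pendant '[[0.0,-0.0005,-0.003,0,0],[0,0,0,0,0],[0,0,0,0,0]]'
python3 - <<'E'
from h import *
go([.4766,-.0433,.31],-6.8)
E
```

```text
t: 7.33
eef_pos: [0.4761, -0.0434, 0.3463]
tool_rot: [0.0, 0.748, 0.664, 0.0]
contact_force: [0.3, -0.1, -2.0]
gripper_width: 0.134
grasp_force: 31.0
pos [ 0.4761 -0.0434  0.3463] t 7.3333 yw -6.81 w 0.134 F [ 0.25 -0.06 -1.96] g 30.957632660865784
shift [0.0001 0.0005 0.0363] yaw -0.01 q [ 0.4   0.27 -0.51  2.05  0.17  0.87 -0.32]
```

```bash
python3 -m pendant '[[0,0,0,0.006,0],[0,0,0,0.006,0],[0,0,0,0.006,0],[0,0,0,0.006,0],[0,0,0,0.006,0],[0,0,0,0.006,0],[0,0,0,0.006,0],[0,0,0,0.006,0],[0,0,0,0.004,0],[0,0,0,0.003,0],[0,0,0,0,0],[0,0,0,0,0]]'
python3 - <<'E'
from h import *
go([.4766,-.0433,.2694],-6.8)
E
```

```text
t: 8.33
eef_pos: [0.4759, -0.0436, 0.2907]
tool_rot: [-0.0, 0.748, 0.664, -0.0]
contact_force: [-1.3, 0.5, -2.2]
gripper_width: 0.138
grasp_force: 30.9
pos [ 0.4759 -0.0436  0.2907] t 8.3333 yw -6.84 w 0.138 F [-1.29  0.54 -2.2 ] g 30.86001992225647
shift [0.0004 0.0007 0.0213] yaw -0.04 q [ 0.37  0.35 -0.48  2.09  0.24  0.75 -0.38]
```

Free of contact so far; go into the slot mouth slowly.

```bash
python3 -m pendant '[[0,0,0,0.002,0],[0,0,0,0.002,0],[0,0,0,0.002,0],[0,0,0,0.002,0],[0,0,0,0.002,0],[0,0,0,0.001,0],[0,0,0,0,0]]'
python3 -m pendant '[[0,0,0,0.0015,0],[0,0,0,0.0015,0],[0,0,0,0.0015,0],[0,0,0,0,0]]'
```

```text
t: 8.92
eef_pos: [0.4761, -0.0437, 0.2796]
tool_rot: [-0.0, 0.748, 0.664, -0.0]
contact_force: [-0.5, 0.9, -3.8]
gripper_width: 0.133
grasp_force: 30.9
t: 9.25
eef_pos: [0.476, -0.0437, 0.2751]
tool_rot: [-0.0, 0.748, 0.664, -0.0]
contact_force: [-1.5, 0.1, -2.7]
gripper_width: 0.128
grasp_force: 30.9
```

```bash
python3 -m pendant '[[0,0,0,0.0015,0],[0,0,0,0.0015,0],[0,0,0,0.001,0],[0,0,0,0,0]]'
python3 -m pendant '[[0,0,0,0.001,0],[0,0,0,0,0],[0,0,0,0,0]]'
```

```text
t: 9.58
eef_pos: [0.4761, -0.0437, 0.2711]
tool_rot: [-0.0, 0.748, 0.664, -0.0]
contact_force: [-1.8, 0.9, -2.8]
gripper_width: 0.132
grasp_force: 30.9
t: 9.83
eef_pos: [0.4761, -0.0437, 0.2703]
tool_rot: [-0.0, 0.748, 0.664, -0.0]
contact_force: [-0.9, 0.3, -3.5]
gripper_width: 0.134
grasp_force: 30.9
```

```bash
python3 -m pendant '[[0,0,0,0.0006,0],[0,0,0,0,0],[0,0,0,0,0]]'
python3 -m pendant '[[0,0,0,0.0006,0],[0,0,0,0,0],[0,0,0,0,0]]'
```

```text
t: 10.08
eef_pos: [0.4761, -0.0437, 0.2698]
tool_rot: [-0.0, 0.748, 0.664, -0.0]
contact_force: [-2.3, -0.4, -2.7]
gripper_width: 0.136
grasp_force: 31.1
t: 10.33
eef_pos: [0.4761, -0.0436, 0.2694]
tool_rot: [0.0, 0.748, 0.664, 0.0]
contact_force: [-3.3, 1.3, 1.9]
gripper_width: 0.133
grasp_force: 31.6
```

```bash
python3 -m pendant '[[0.02,0,0,0,0],[0.03,0,0,0,0],[0.04,0,0,0,0],[0.05,0,0,0,0],[0.05,0,0,0,0],[0.05,0,0,0,0],[0.05,0,0,0,0]]'
python3 - <<'E'
from h import *
go([.4766,-.0433,.2694],-6.8)
E
```

```text
t: 10.92
eef_pos: [0.4762, -0.0437, 0.2692]
tool_rot: [0.0, 0.748, 0.664, 0.0]
contact_force: [1.0, -0.3, -0.1]
gripper_width: 0.585
grasp_force: 0.0
pos [ 0.4762 -0.0437  0.2692] t 10.9167 yw -6.84 w 0.585 F [ 0.99 -0.35 -0.14] g 0.0
shift [ 0.0004  0.0004 -0.0002] yaw -0.04 q [ 0.35  0.39 -0.47  2.11  0.26  0.7  -0.41]
```

```bash
python3 -m pendant '[[0.05,0,0,-0.01,0],[0.05,0,0,-0.02,0],[0.05,0,0,-0.03,0],[0.0,0.03,0,-0.03,0],[0.0,0.04,0,0,0],[0.0,0.04,0,0,0],[0.0,0.04,0,0,0],[0.0,0.02,0,0,0],[0,0,0,0,0],[0,0,0,0,0]]'
python3 - <<'E'
from h import *
go([.4766+.1175*.17,-.0433+.993*.17,.26],-6.8)
d=np.array([np.sin(np.radians(6.8)),np.cos(np.radians(6.8))]);n=np.array([d[1],-d[0]]);c=np.array([.4766,-.0433])
for cam in("scene","top"):
    I,D=bot.read_camera(cam);cv2.imwrite(f"pics/{cam}2.png",I)
    P=cloud(cam,D);a=(P[...,:2]-c)@d*1000;b=(P[...,:2]-c)@n*1000;z=P[...,2]*1000
    for lo,hi in((95,120),(45,60)):
        m=(z>lo)&(z<hi)&(abs(a)<75)&(abs(b)<12)
        if m.sum()>3: print(cam,lo,hi,m.sum(),"a",np.percentile(a[m],[0,2,98,100]).round(1),"b",np.percentile(b[m],[0,5,50,95,100]).round(1),"z",np.percentile(z[m],[5,50,95,100]).round(1))
    for s in (1,-1):
        m=(s*a>85)&(s*a<150)&(abs(b)<15)&(z>40)&(z<105)
        Q=np.c_[s*a[m],z[m],b[m]]
        for k in range(85,150,5):
            q=Q[(Q[:,0]>=k)&(Q[:,0]<k+5)]
            if len(q): print(cam,s,k,len(q),"z",q[:,1].min().round(),np.median(q[:,1]).round(1),q[:,1].max().round(1),"b",q[:,2].min().round(1),q[:,2].max().round(1))
I=cv2.imread("pics/scene2.png");cv2.imwrite("pics/c4.png",cv2.resize(I[130:310,150:330],None,fx=3.3,fy=3.3,interpolation=cv2.INTER_CUBIC))
E
```

```text
t: 11.75
eef_pos: [0.4961, 0.1259, 0.3593]
tool_rot: [-0.0, 0.747, 0.665, 0.0]
contact_force: [-0.0, -0.9, -0.2]
gripper_width: 0.005
grasp_force: 0.0
pos [0.4961 0.1259 0.3593] t 11.75 yw -6.66 w 0.005 F [-0.05 -0.89 -0.21] g 0.0
shift [-0.0004  0.0005  0.0993] yaw 0.14 q [ 0.12  0.32 -0.58  1.96  0.22  0.93 -0.69]
scene 95 120 177 a [-55.  -53.6  43.9  45. ] b [-5.8 -4.3  2.3  6.1  6.7] z [ 97.7 109.4 119.5 119.9]
scene 45 60 161 a [-74.8 -72.8  67.8  72.9] b [-9.6 -2.   2.2  7.7  8.4] z [46.1 53.4 59.1 59.9]
scene 1 85 13 z 41.0 48.1 50.9 b -8.8 10.2
scene 1 90 10 z 44.0 47.3 56.9 b -10.9 8.8
scene 1 95 8 z 42.0 56.6 60.7 b -10.1 1.0
scene 1 100 10 z 51.0 59.3 65.3 b -3.3 2.4
scene 1 105 8 z 59.0 64.6 69.7 b -4.6 2.9
scene 1 110 10 z 61.0 67.6 74.2 b -4.5 2.1
scene 1 115 12 z 65.0 72.4 77.4 b -5.4 5.8
scene 1 120 18 z 65.0 76.2 80.0 b -9.5 6.3
scene 1 125 11 z 77.0 80.7 83.0 b -5.8 5.9
scene 1 130 8 z 75.0 81.1 83.2 b -9.9 6.3
scene -1 85 25 z 44.0 61.1 70.5 b -10.4 9.1
scene -1 90 20 z 42.0 47.5 62.6 b -10.9 10.2
scene -1 95 17 z 41.0 50.7 57.6 b -11.8 9.8
scene -1 100 8 z 46.0 5
[... 638 characters left out ...]
.6
top 1 95 11 z 45.0 53.7 59.2 b -9.9 9.2
top 1 100 8 z 55.0 60.6 65.5 b -2.8 3.8
top 1 105 8 z 64.0 64.8 67.5 b -3.5 3.7
top 1 110 8 z 67.0 68.5 71.7 b -3.9 3.2
top 1 115 3 z 71.0 72.0 76.4 b -1.7 3.0
top 1 120 1 z 76.0 75.6 75.6 b 6.9 6.9
top -1 85 16 z 44.0 48.1 66.5 b -8.7 10.4
top -1 90 15 z 43.0 50.5 61.4 b -10.3 10.5
top -1 95 11 z 45.0 55.9 58.2 b -7.5 8.9
top -1 100 10 z 58.0 60.9 64.8 b -3.1 4.0
top -1 105 8 z 55.0 64.3 67.7 b -2.6 4.0
top -1 110 8 z 62.0 68.7 69.8 b -3.7 3.7
top -1 115 11 z 63.0 70.8 76.7 b -2.7 4.0
top -1 120 17 z 72.0 74.6 80.2 b -6.1 7.7
top -1 125 17 z 71.0 79.1 85.5 b -7.7 7.9
top -1 130 19 z 76.0 81.4 85.8 b -6.3 7.6
top -1 135 8 z 78.0 80.8 82.5 b -5.8 5.7
```

View pics/c4.png

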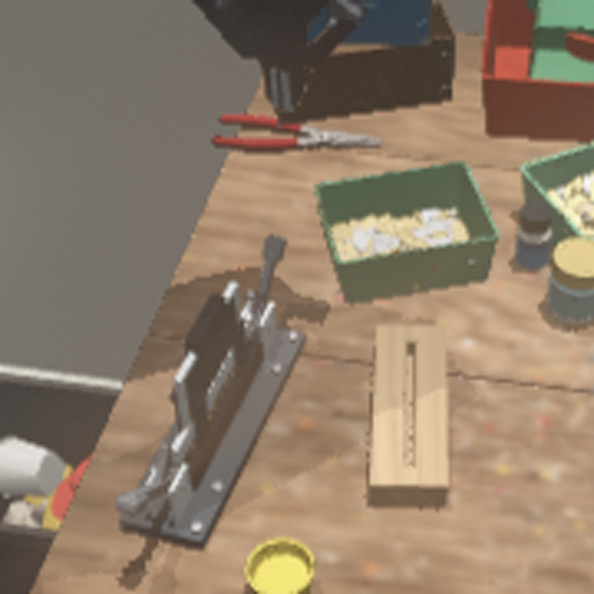

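```bash
python3 -m pendant '[[0,0,0,0.03,0],[0,0,0,0.03,0],[0,0,0,0.03,0],[0,0,0,0.025,0],[0,0,0,0.011,0],[0,0,0,0,0],[0,0,0,0,0]]'
python3 -m pendant '[[0,-0.003,0,0,0],[0,-0.002,0,0,0],[0,-0.002,0,0,0],[0,0,0,0,0]]'
cat >> h.py <<'E'
def st():
    o=bot.get_obs();d=np.array([np.sin(np.radians(6.8)),np.cos(np.radians(6.8))]);p=o["eef_pos"];v=p[:2]-[.4766,-.0433];F=o["contact_force"]
    print("t",round(o["t"],2),"a",(v@d*1000).round(1),"b",(v@[d[1],-d[0]]*1000).round(1),"z",(p[2]*1000).round(1),"Fa",(F[:2]@d).round(2),"Fb",(F[:2]@[d[1],-d[0]]).round(2),"Fz",F[2].round(2))
E
python3 -c "from h import *;st()"
```

```text
t: 12.43
eef_pos: [0.4966, 0.1239, 0.2331]
tool_rot: [0.0, 0.748, 0.663, -0.0]
contact_force: [0.0, 0.7, 1.1]
gripper_width: 0.001
grasp_force: 0.0
t: 12.77
eef_pos: [0.4958, 0.117, 0.2336]
tool_rot: [0.001, 0.748, 0.663, 0.001]
contact_force: [-0.3, 0.3, 0.2]
gripper_width: -0.002
grasp_force: 0.0
t 12.77 a 161.4 b 0.1 z 233.6 Fa 0.29 Fb -0.3 Fz 0.19
```

```bash
S='python3 -c "from h import *;st()"'
python3 -m pendant '[[0,-0.0015,0,0,0],[0,-0.0015,0,0,0],[0,0,0,0,0]]' >/dev/null; eval $S
python3 -m pendant '[[0,-0.0015,0,0,0],[0,-0.0015,0,0,0],[0,0,0,0,0]]' >/dev/null; eval $S
python3 -m pendant '[[0,-0.0015,0,0,0],[0,-0.0015,0,0,0],[0,0,0,0,0]]' >/dev/null; eval $S
```

```text
t 13.02 a 158.7 b -0.3 z 232.8 Fa 0.28 Fb -0.25 Fz -0.68
t 13.27 a 155.7 b -0.4 z 232.6 Fa 0.22 Fb 0.02 Fz 0.23
t 13.52 a 152.7 b -0.3 z 232.6 Fa -0.03 Fb 0.5 Fz -0.16
```

```bash
S='python3 -c "from h import *;st()"'
for i in 1; do :; done
python3 -m pendant '[[0,-0.0015,0,0,0],[0,-0.0015,0,0,0],[0,0,0,0,0]]' >/dev/null; eval $S
python3 -m pendant '[[0,-0.0015,0,0,0],[0,-0.0015,0,0,0],[0,0,0,0,0]]' >/dev/null; eval $S
python3 -m pendant '[[0,-0.0015,0,0,0],[0,-0.0015,0,0,0],[0,0,0,0,0]]' >/dev/null; eval $S
```

```text
t 13.77 a 150.0 b -0.3 z 232.7 Fa -0.19 Fb -0.33 Fz -1.0
t 14.02 a 148.5 b -0.2 z 233.3 Fa 5.46 Fb -1.09 Fz 4.04
t 14.27 a 147.2 b -0.2 z 234.0 Fa 9.23 Fb -2.68 Fz 5.88
```

```bash
S='python3 -c "from h import *;st()"'
python3 -m pendant '[[0,-0.0005,0,-0.0015,0],[0,-0.001,0,-0.0015,0],[0,0,0,0,0]]' >/dev/null; eval $S
python3 -m pendant '[[0,-0.001,0,-0.0015,0],[0,-0.001,0,-0.0015,0],[0,0,0,0,0]]' >/dev/null; eval $S
```

```text
t 14.52 a 145.1 b -0.2 z 236.9 Fa 8.18 Fb -1.49 Fz 5.67
t 14.77 a 142.7 b -0.2 z 239.8 Fa 6.55 Fb -2.3 Fz 5.57
```

```bash
S='python3 -c "from h import *;st()"'
python3 -m pendant '[[0,-0.001,0,-0.002,0],[0,-0.001,0,-0.002,0],[0,0,0,0,0]]' >/dev/null; eval $S
python3 -m pendant '[[0,-0.0015,0,-0.0015,0],[0,-0.0015,0,-0.0015,0],[0,0,0,0,0]]' >/dev/null; eval $S
python3 -m pendant '[[0,-0.0015,0,-0.0015,0],[0,-0.0015,0,-0.0015,0],[0,0,0,0,0]]' >/dev/null; eval $S
```

```text
t 15.02 a 139.3 b -0.1 z 243.4 Fa 5.07 Fb -0.25 Fz 4.34
t 15.27 a 135.4 b -0.1 z 246.1 Fa 3.75 Fb -0.94 Fz 2.7
t 15.52 a 131.7 b -0.2 z 248.7 Fa 1.72 Fb 0.26 Fz 1.52
```

```bash
S='python3 -c "from h import *;st()"'
python3 -m pendant '[[0,-0.002,0,-0.0012,0],[0,-0.002,0,-0.0012,0],[0,0,0,0,0]]' >/dev/null; eval $S
python3 -m pendant '[[0,-0.002,0,-0.0011,0],[0,-0.002,0,-0.0011,0],[0,0,0,0,0]]' >/dev/null; eval $S
python3 -m pendant '[[0,-0.0015,0,-0.0008,0],[0,-0.0015,0,-0.0007,0],[0,0,0,0,0]]' >/dev/null; eval $S
```

```text
t 15.77 a 127.7 b -0.3 z 251.1 Fa 0.16 Fb 0.83 Fz 0.89
t 16.02 a 123.9 b -0.4 z 253.2 Fa 0.93 Fb 0.84 Fz -0.5
t 16.27 a 121.4 b -0.6 z 254.6 Fa 2.47 Fb 0.55 Fz -1.74
```

```bash
S='python3 -c "from h import *;st()"'
python3 -m pendant '[[0,-0.0015,0,-0.0006,0],[0,-0.0015,0,-0.0006,0],[0,0,0,0,0]]' >/dev/null; eval $S
python3 -m pendant '[[0,-0.0015,0,-0.0005,0],[0,-0.0015,0,-0.0005,0],[0,0,0,0,0]]' >/dev/null; eval $S
```

```text
t 16.52 a 118.9 b -0.6 z 255.9 Fa 4.8 Fb 1.02 Fz -4.33
t 16.77 a 116.1 b -0.6 z 256.9 Fa 5.34 Fb 0.31 Fz -3.14
```

```bash
S='python3 -c "from h import *;st()"'
python3 -m pendant '[[0,-0.0015,0,-0.0005,0],[0,-0.0015,0,-0.0004,0],[0,0,0,0,0]]' >/dev/null; eval $S
python3 -m pendant '[[0,-0.0015,0,-0.0004,0],[0,-0.0015,0,-0.0004,0],[0,0,0,0,0]]' >/dev/null; eval $S
```

```text
t 17.02 a 113.0 b -0.6 z 257.9 Fa 4.89 Fb -0.15 Fz -2.47
t 17.27 a 110.0 b -0.5 z 258.8 Fa 4.69 Fb -1.74 Fz -2.24
```

```bash
S='python3 -c "from h import *;st()"'
python3 -m pendant '[[0,-0.0015,0,-0.0003,0],[0,-0.0015,0,-0.0003,0],[0,0,0,0,0]]' >/dev/null; eval $S
python3 -m pendant '[[0,-0.0015,0,-0.0003,0],[0,-0.0015,0,-0.0002,0],[0,0,0,0,0]]' >/dev/null; eval $S
python3 -m pendant '[[0,-0.001,0,-0.0002,0],[0,-0.001,0,-0.0001,0],[0,0,0,0,0]]' >/dev/null; eval $S
```

```text
t 17.52 a 106.9 b -0.5 z 259.4 Fa 4.84 Fb 0.05 Fz -1.02
t 17.77 a 104.1 b -0.5 z 260.0 Fa 4.73 Fb -0.1 Fz -0.82
t 18.02 a 102.3 b -0.5 z 260.3 Fa 5.09 Fb -0.73 Fz -2.08
```

```bash
S='python3 -c "from h import *;st()"'
python3 -m pendant '[[0,-0.001,0,-0.0001,0],[0,-0.001,0,-0.0001,0],[0,0,0,0,0]]' >/dev/null; eval $S
python3 -m pendant '[[0,-0.001,0,0,0],[0,-0.001,0,0,0],[0,0,0,0,0]]' >/dev/null; eval $S
```

```text
t 18.27 a 100.7 b -0.6 z 260.5 Fa 6.4 Fb -0.56 Fz -0.85
t 18.52 a 100.0 b -0.6 z 260.6 Fa 10.3 Fb -1.04 Fz -1.77
```

```bash
S='python3 -c "from h import *;st()"'
python3 -m pendant '[[0,-0.0015,0,0,0],[0,0,0,0,0]]' >/dev/null; eval $S
python3 -m pendant '[[0,-0.001,0,0,0],[0,0,0,0,0]]' >/dev/null; eval $S
```

```text
t 18.68 a 99.3 b -0.7 z 260.6 Fa 14.1 Fb -1.39 Fz -3.34
t 18.85 a 99.0 b -0.7 z 260.7 Fa 16.37 Fb -1.56 Fz -4.67
```

```bash
S='python3 -c "from h import *;st()"'
python3 -m pendant '[[0,0,0,0,0],[0,0,0,0,0]]' >/dev/null; eval $S
python3 -m pendant '[[0,0.005,0,0,0],[0,0.015,0,0,0],[0,0.015,0,-0.02,0],[0,0,0,-0.04,0],[0,0,0,-0.03,0],[0,-0.035,0,0,0],[0,-0.035,0,0,0],[0,-0.035,0,0,0],[0,-0.035,0,0,0],[0,-0.035,0,0,0],[0,-0.035,0,0,0],[0,-0.035,0,0,0]]' >/dev/null; eval $S
python3 - <<'E'
from h import *
go([.4766-.1184*.17,-.0433-.993*.17,.35],-6.8)
for c in ("top",):
    I,D=bot.read_camera(c);P=cloud(c,D)
    d=np.array([np.sin(np.radians(6.8)),np.cos(np.radians(6.8))]);n=np.array([d[1],-d[0]]);cc=np.array([.4766,-.0433])
    a=(P[...,:2]-cc)@d*1000;b=(P[...,:2]-cc)@n*1000;z=P[...,2]*1000
    m=(a>60)&(a<150)&(abs(b)<15)&(z>60)&(z<130);print("leverL a",a[m].min(),a[m].max(),"z",z[m].max())
E
```

```text
t 19.02 a 99.0 b -0.7 z 260.7 Fa 16.39 Fb -0.93 Fz -4.12
t 20.02 a -117.5 b -1.4 z 350.5 Fa 0.18 Fb 0.38 Fz 0.3
pos [ 0.4613 -0.1599  0.3505] t 20.0167 yw -6.9 w 0.0 F [0.4  0.13 0.3 ] g 0.0
shift [-0.0525  0.0015  0.0005] yaw -0.1 q [ 0.61  0.27 -0.47  2.02  0.16  0.88 -0.07]
leverL a 60.00654842889152 91.8504530948912 z 111.26482312115986
```

```bash
S='python3 -c "from h import *;st()"'
python3 -m pendant '[[0,-0.03,0.001,0,0],[0,-0.0225,0,0,0],[0,0,0,0.03,0],[0,0,0,0.03,0],[0,0,0,0.03,0],[0,0,0,0.02,0],[0,0,0,0.007,0],[0,0,0,0,0],[0,0,0,0,0]]' >/dev/null; eval $S
python3 -m pendant '[[0,0.003,0,0,0],[0,0.003,0,0,0],[0,0.002,0,0,0],[0,0.001,0,0,0],[0,0,0,0,0],[0,0,0,0,0]]' >/dev/null; eval $S
python3 -m pendant '[[0,0.0015,0,0,0],[0,0.0015,0,0,0],[0,0,0,0,0]]' >/dev/null; eval $S
python3 -m pendant '[[0,0.001,0,0,0],[0,0.001,0,0,0],[0,0,0,0,0]]' >/dev/null; eval $S
```

```text
t 20.82 a -167.6 b 0.7 z 233.9 Fa 0.01 Fb 0.02 Fz 0.61
t 21.32 a -158.4 b 0.5 z 233.6 Fa 0.04 Fb 0.47 Fz -0.33
t 21.57 a -155.1 b 0.4 z 233.3 Fa 0.63 Fb -0.73 Fz -0.44
t 21.82 a -153.2 b 0.4 z 233.2 Fa -0.5 Fb 0.92 Fz 0.42
```

```bash
S='python3 -c "from h import *;st()"'
python3 -m pendant '[[0,0.001,0,0,0],[0,0.001,0,0,0],[0,0,0,0,0]]' >/dev/null; eval $S
python3 -m pendant '[[0,0.001,0,0,0],[0,0.001,0,0,0],[0,0,0,0,0]]' >/dev/null; eval $S
```

```text
t 22.07 a -151.8 b 0.4 z 233.4 Fa -1.49 Fb 0.96 Fz 1.24
t 22.32 a -150.8 b 0.5 z 233.7 Fa -6.98 Fb -0.52 Fz 2.74
```

```bash
S='python3 -c "from h import *;st()"'
python3 -m pendant '[[0,0.0005,0,-0.0015,0],[0,0.001,0,-0.0015,0],[0,0,0,0,0]]' >/dev/null; eval $S
python3 -m pendant '[[0,0.001,0,-0.0015,0],[0,0.001,0,-0.0015,0],[0,0,0,0,0]]' >/dev/null; eval $S
python3 -m pendant '[[0,0.001,0,-0.002,0],[0,0.001,0,-0.002,0],[0,0,0,0,0]]' >/dev/null; eval $S
python3 -m pendant '[[0,0.0015,0,-0.0015,0],[0,0.0015,0,-0.0015,0],[0,0,0,0,0]]' >/dev/null; eval $S
```

```text
t 22.57 a -148.7 b 0.6 z 236.8 Fa -4.8 Fb -0.36 Fz 4.14
t 22.82 a -146.4 b 0.6 z 239.8 Fa -4.68 Fb -0.98 Fz 4.03
t 23.07 a -143.3 b 0.5 z 243.5 Fa -2.52 Fb -0.08 Fz 1.5
t 23.32 a -140.3 b 0.5 z 246.5 Fa -1.63 Fb -0.63 Fz 0.8
```

```bash
S='python3 -c "from h import *;st()"'
python3 -m pendant '[[0,0.0018,0,-0.0015,0],[0,0.0018,0,-0.0014,0],[0,0,0,0,0]]' >/dev/null; eval $S
python3 -m pendant '[[0,0.002,0,-0.0013,0],[0,0.002,0,-0.0012,0],[0,0,0,0,0]]' >/dev/null; eval $S
python3 -m pendant '[[0,0.002,0,-0.0012,0],[0,0.002,0,-0.0011,0],[0,0,0,0,0]]' >/dev/null; eval $S
python3 -m pendant '[[0,0.0015,0,-0.0008,0],[0,0.0015,0,-0.0007,0],[0,0,0,0,0]]' >/dev/null; eval $S
```

```text
t 23.57 a -136.8 b 0.5 z 249.4 Fa -0.7 Fb 0.2 Fz 1.01
t 23.82 a -132.9 b 0.6 z 252.0 Fa -0.86 Fb -0.57 Fz 0.96
t 24.07 a -129.3 b 0.5 z 254.2 Fa -2.72 Fb 0.36 Fz 1.2
t 24.32 a -126.8 b 0.4 z 255.6 Fa -4.16 Fb -0.43 Fz 1.05
```

```bash
S='python3 -c "from h import *;st()"'
python3 -m pendant '[[0,0.0015,0,-0.0007,0],[0,0.0015,0,-0.0007,0],[0,0,0,0,0]]' >/dev/null; eval $S
python3 -m pendant '[[0,0.0015,0,-0.0007,0],[0,0.0015,0,-0.0006,0],[0,0,0,0,0]]' >/dev/null; eval $S
```

```text
t 24.57 a -124.2 b 0.4 z 256.9 Fa -6.29 Fb 0.44 Fz -0.35
t 24.82 a -121.3 b 0.4 z 258.3 Fa -6.44 Fb 0.08 Fz 0.4
```

```bash
S='python3 -c "from h import *;st()"'
python3 -m pendant '[[0,0.0015,0,-0.0005,0],[0,0.0015,0,-0.0005,0],[0,0,0,0,0]]' >/dev/null; eval $S
python3 -m pendant '[[0,0.0015,0,-0.0004,0],[0,0.0015,0,-0.0004,0],[0,0,0,0,0]]' >/dev/null; eval $S
```

```text
t 25.07 a -118.4 b 0.5 z 259.4 Fa -6.73 Fb -0.67 Fz 1.83
t 25.32 a -115.4 b 0.5 z 260.4 Fa -7.48 Fb -0.29 Fz 3.38
```

```bash
S='python3 -c "from h import *;st()"'
python3 -m pendant '[[0,0.0015,0,-0.0005,0],[0,0.0015,0,-0.0005,0],[0,0,0,0,0]]' >/dev/null; eval $S
python3 -m pendant '[[0,0.0013,0,-0.0004,0],[0,0.0012,0,-0.0003,0],[0,0,0,0,0]]' >/dev/null; eval $S
```

```text
t 25.57 a -112.2 b 0.5 z 261.4 Fa -5.75 Fb -0.7 Fz 3.49
t 25.82 a -109.7 b 0.5 z 262.0 Fa -5.98 Fb -1.1 Fz 3.52
```

```bash
S='python3 -c "from h import *;st()"'
python3 -m pendant '[[0,0.001,0,-0.0003,0],[0,0.001,0,-0.0003,0],[0,0,0,0,0]]' >/dev/null; eval $S
python3 -m pendant '[[0,0.001,0,-0.0002,0],[0,0,0,0,0]]' >/dev/null; eval $S
```

```text
t 26.07 a -107.7 b 0.5 z 262.6 Fa -6.86 Fb -1.18 Fz 3.33
t 26.23 a -106.7 b 0.5 z 262.8 Fa -5.46 Fb 0.11 Fz 3.54
```

```bash
S='python3 -c "from h import *;st()"'
python3 -m pendant '[[0,0.001,0,-0.0002,0],[0,0.001,0,-0.0002,0],[0,0,0,0,0]]' >/dev/null; eval $S
python3 -m pendant '[[0,0.001,0,-0.0002,0],[0,0,0,0,0]]' >/dev/null; eval $S
```

```text
t 26.48 a -104.7 b 0.5 z 263.2 Fa -6.08 Fb -0.94 Fz 2.38
t 26.65 a -104.0 b 0.5 z 263.3 Fa -7.57 Fb -0.44 Fz 2.16
```

```bash
S='python3 -c "from h import *;st()"'
python3 -m pendant '[[0,0.001,0,-0.0001,0],[0,0,0,0,0]]' >/dev/null; eval $S
python3 -m pendant '[[0,0.001,0,-0.0001,0],[0,0,0,0,0]]' >/dev/null; eval $S
```

```text
t 26.82 a -103.6 b 0.4 z 263.4 Fa -8.67 Fb -0.05 Fz 1.95
t 26.98 a -103.2 b 0.4 z 263.4 Fa -11.28 Fb 1.1 Fz 1.64
```

```bash
S='python3 -c "from h import *;st()"'
python3 -m pendant '[[0,0.001,0,0,0],[0,0,0,0,0]]' >/dev/null; eval $S
```

```text
t 27.15 a -102.9 b 0.4 z 263.5 Fa -13.63 Fb 1.09 Fz 2.09
```

```bash
S='python3 -c "from h import *;st()"'
python3 -m pendant '[[0,0.0007,0,0,0],[0,0,0,0,0],[0,0,0,0,0]]' >/dev/null; eval $S
```

```text
t 27.4 a -102.7 b 0.4 z 263.5 Fa -15.9 Fb 0.97 Fz 1.21
```

Firm at the stop; back off and look.

```bash
S='python3 -c "from h import *;st()"'
python3 -m pendant '[[0,0,0,0,0],[0,-0.005,0,0,0],[0,-0.015,0,0,0],[0,-0.02,0,-0.02,0],[0,-0.03,0,-0.03,0],[0,-0.035,0,-0.03,0],[0,-0.035,0,-0.02,0],[0,0,0,0,0],[0,0,0,0,0]]' >/dev/null; eval $S
python3 - <<'E'
from h import *
d=np.array([np.sin(np.radians(6.8)),np.cos(np.radians(6.8))]);n=np.array([d[1],-d[0]]);c=np.array([.4766,-.0433])
D0=None
for cam in("scene","top"):
    I,D=bot.read_camera(cam);cv2.imwrite(f"pics/{cam}3.png",I)
    P=cloud(cam,D);a=(P[...,:2]-c)@d*1000;b=(P[...,:2]-c)@n*1000;z=P[...,2]*1000
    m=(abs(a)<24)&(abs(b)<8)&(z>100)&(z<130);print(cam,"grip z",np.percentile(z[m],[50,80,90,95,99]).round(1))
    for s in(1,-1):
        m=(s*a>26)&(s*a<50)&(abs(b)<8)&(z>95)&(z<130);print("board z",s,np.percentile(z[m],[50,90,99]).round(1),"b",np.median(b[m]).round(1))
        m=(s*a>60)&(s*a<150)&(abs(b)<12)&(z>65)&(z<130);print("lever",s,(s*a[m]).min().round(1),(s*a[m]).max().round(1),"ztop",z[m].max().round(1))
        for lo,hi in((65,75),(75,85),(85,95),(95,110)):
            k=m&(z>lo)&(z<hi)
            if k.any():print("  ",lo,(s*a[k]).min().round(1),(s*a[k]).max().round(1))
I=cv2.imread("pics/scene3.png");cv2.imwrite("pics/c5.png",cv2.resize(I[170:310,150:290],None,fx=4.2,fy=4.2,interpolation=cv2.INTER_CUBIC))
E
```

```text
t 28.15 a -236.8 b 0.4 z 360.8 Fa 1.87 Fb 0.81 Fz -0.24
scene grip z [113.7 115.  115.6 116.  116.5]
board z 1 [102.9 103.9 104.1] b 0.9
lever 1 75.4 89.6 ztop 106.7
   65 75.5 87.1
   75 75.4 87.5
   85 75.7 86.9
   95 77.8 89.6
board z -1 [102.9 104.6 111.1] b 0.4
lever -1 84.1 96.5 ztop 108.0
   65 84.9 92.4
   75 84.1 93.2
   85 86.6 96.5
   95 85.9 95.7
top grip z [115.8 116.9 117.8 118.9 120. ]
board z 1 [105.5 107.6 119.3] b 0.6
lever 1 74.0 93.2 ztop 109.9
   65 74.0 74.0
   95 82.4 93.2
board z -1 [104.6 107.3 109.7] b 0.9
lever -1 78.1 93.6 ztop 111.1
   65 78.1 82.9
   75 79.4 81.2
   85 81.0 83.8
   95 81.7 93.6
```

View pics/c5.png

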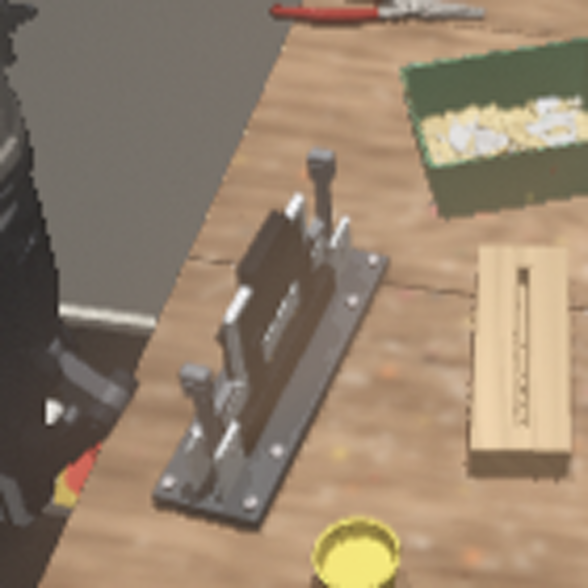

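```bash
python3 - <<'E'
from h import *
def f(P,c,g,lab,dz):
    d=np.array([np.sin(np.radians(g)),np.cos(np.radians(g))]);n=np.array([d[1],-d[0]])
    a=(P[...,:2]-c)@d*1000;b=(P[...,:2]-c)@n*1000;z=P[...,2]*1000-dz
    m=(abs(a)<24)&(abs(b)<8)&(z>82)&(z<112);r=[np.percentile(z[m],[50,90,95]).round(1)]
    for s in(1,-1):
        m=(s*a>28)&(s*a<49)&(abs(b)<8)&(z>75)&(z<100);r.append((s,np.percentile(z[m],[50,80,90]).round(1)))
    print(lab,r)
for c in("scene","top"):
    f(cloud(c,np.load(c+"0.npy")),np.array([.6178,-.0093]),-8.9,c+" stand",8)
    f(cloud(c,bot.read_camera(c)[1]),np.array([.4766,-.0433]),6.8,c+" rack",18)
E
```

```text
scene stand [array([96. , 97.7, 98.2]), (1, array([84.5, 86.6, 87.8])), (-1, array([85.2, 85.6, 86.7]))]
scene rack [array([95.6, 97.6, 97.9]), (1, array([84.1, 85.5, 86. ])), (-1, array([84.7, 85.6, 85.9]))]
top stand [array([ 97.6,  99.7, 101.1]), (1, array([86.6, 87.4, 88.5])), (-1, array([86.1, 87.6, 88.4]))]
top rack [array([ 97.8,  99.8, 100.3]), (1, array([87.3, 88.6, 89.3])), (-1, array([87.3, 89.3, 90.2]))]
```

```bash
python3 -c "
from station import bot
print(bot.hand_in())"
```

```text
the job is handed in; nothing more can be done
None
```

The job is handed in at about 28 s of the 72 s; no verdict came back, but by the last camera measurements the board stands fully home (within about 1 mm), drawn down by the two levers, which are both fully in.

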